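Square a micromanipulator stand to a microscope base

TASK

Set the micromanipulator stand square to the microscope's light base: lay the steel T-square flat on the bench with the whole face of its stock flush against the base's front face (the one nearest the robot), blade pointing straight out. Then stand the manipulator upright beside the blade, on either side, with a long side of its foot flush against the blade and all of that side alongside it, and leave both there with the T-square still flush against the base. Do not disturb anything else on the bench and do not tip the stand over.

Things in the scene. Friction and masses are not known exactly. Their poses are not given: they have to be found in the camera images.
- base: Light-grey low microscope light base, fixed: a block 220 (x) x 320 (y) x 46 mm high, a window frame on top (to 50 mm), a steel post stub at its far side (to 96 mm) and a black knob, 18 mm proud, on each end face. Origin: centre of its underside, on the bench. Its flat front face, nearest the robot, is at x = -110 mm; x points away from the robot.
- base_front (a point): Middle of the bottom edge of the base's front face (at bench height). Axes as the base's: x points into the base, normal to the face; y along the face, which reaches 160 mm either way.
- tsquare: Loose flat steel T-square, 0.75 kg. Stock (cross bar) 24 (x) x 120 (y) x 22 mm high; blade 172 (x) x 30 (y) x 12 mm high from the stock's middle; both rest on the bench. Origin: underside, on the blade's centre line, 100 mm behind the stock's outer face. x points along the blade to the stock: stock at x = 76 to 100 mm, blade at x = -96 to 76 mm.
- stock_a (a point): Bottom edge of the T-square stock's outer face, 58 mm to the +y side of the blade's centre line (2 mm from the stock's end).
- stock_b (a point): Bottom edge of the T-square stock's outer face, 58 mm to the -y side (2 mm from the stock's end).
- stand: Loose micromanipulator stand, 0.6 kg. Dark steel foot 110 (x) x 64 (y) x 16 mm high; aluminium column 30 x 30 mm from the foot's centre up to 125 mm, bare above 53 mm (grip there); round it a black block 50 (x) x 46 (y) mm, 27 to 53 mm high, with a 20 mm knob out to x = +-45 mm. Origin: centre of the foot's underside; x along the foot, z up the column.
- rack: Bystander: white tube rack 110 (x) x 60 (y) x 50 mm, its tubes reach 82 mm. Loose; origin at the centre of its underside.
- dishes: Bystander: stack of two closed Petri dishes, 90 mm diameter, 29 mm high. Loose; origin at the centre of its underside.
- bottle: Bystander: amber bottle, 70 mm diameter, 150 mm high. Origin at the centre of its underside.
- beaker: Bystander: glass beaker, 70 mm diameter, 90 mm high. Origin at the centre of its underside.
- jar: Bystander: glass jar with a white lid, 60 mm diameter, 65 mm high. Origin at the centre of its underside.
- slidebox: Bystander: grey slide box 100 x 80 x 35 mm high. Origin at the centre of its underside.
- tipbox: Bystander: white tip box 125 x 85 x 60 mm high. Origin at the centre of its underside.
There are look-alikes about, which are no part of the job. Of the things shaped like the tsquare, the steel one is meant. What is shaped like the stand but green or turquoise is not meant.

How it is judged:
By the outcome, as a careful person would: the job done as asked, in the order asked, and still so for the second after the job is handed in, with the robot touching nothing.
It also fails if it takes over 72 s, if anything falls off the work surface, if the arm or the gripper's body presses on something with over 40 N, if the wrist force passes 120 N, or if a joint passes its speed limit or range.

ROBOT

A 6-joint arm with a two-finger parallel gripper is mounted at the origin on the work surface. World frame = base frame: x ahead of the robot, y to its left, z up, the work surface at z = 0. Lengths are in m, angles in degrees, forces in N, time in s.
With the tool pointing down it reaches from about 0.375 to 0.75 m from the base axis. Payload 9 kg.
Tool frame: the origin (TCP) lies where the fingers leave the gripper's body, on its centre line; the fingertips stand 73 mm ahead of it and the grasp point (between the pads) lies 54 mm ahead of it (robot.tip_reach is the distance from the TCP to the fingertips, in m); z points along the fingers, y is the line along which they close (so a half turn about z gives the same grasp; the last joint's range is limited). The gripper opens to 85 mm and grips with 20 to 120 N. Pads are 22 mm wide; open, the fingers measure 114 mm over their backs; the gripper's body (76 mm by 85 mm) begins 54 mm behind the grasp point. The pads swing forward as they close: fully open they stand 13 mm farther back than shut.
Start: joints at [59.433, 5.964, 5.575, 89.605, 0, 77.527], TCP at [0.186, 0.57, 0.304] pointing down, gripper open.
Joint ranges: [-171.21, 171.21], [-48.23, 106.86], [-62.78, 66.21], [-105.2, 120.99], [-86.42, 89.51], [-180, 180]. Speed limits (degrees/s): [127.2, 127.2, 147.25, 180, 180, 180].

INTERFACE

Orientations are given as [roll, pitch, yaw] about the fixed x, y, z axes, in that order (R = Rz(yaw) Ry(pitch) Rx(roll)).
In Python, from plant import robot gives the robot as it stands. Calls block until the motion is done:
- robot.move_pose(position, orientation): joint-space move of the TCP to a pose.
- robot.line_to(position, vel=0.15, rotation=None, guard=None): straight line of the TCP; rotation=None keeps the orientation; vel is the mean speed in m/s. With guard (N) it stops when the force on the tool has changed by that much, and returns True; else False.
- robot.goto_joints(angles): joint-space move.
- robot.set_gripper(opening): finger opening in m; the grip force is fixed at half the most; returns when the fingers have stopped.
- robot.pause(seconds).
- robot.ik(position, orientation): joint angles nearest the present ones, or None.
- robot.observe(): the state.
- robot.grab_frame(name): name is "scene" or "side" or "wrist"; returns the picture (384x512x3 uint8, blue, green, red); there is no depth.
- robot.get_calibration(name): a dict with "vertical_fov" (degrees; the focal length in pixels is half the picture's height over the tangent of half this angle, whatever the lens; pixels are square), "cx", "cy" (the principal point, pixels), "rvec" (rotation vector, rad) and "tvec" (3), from world to camera coordinates, as OpenCV has them. Camera axes: x right, y down, z forward; pixel columns grow to the right and rows downward; lengths in m; the calibration is good to about 2 mm. The wrist camera is an equidistant fisheye: a pixel r from the principal point sees the ray r / f radians off the axis. A picture is of the moment at which its call begins: read the wrist's pose just before it. get_calibration takes no time and is no camera call; for the wrist camera it gives the pose at the moment of the call.
A pose or a line that the arm cannot do raises robot.IKError and nothing moves.
- robot.job_done(): hands the job in; it is judged then, once.
The state is a dict: "time": time; "q": joint angles; "qvel": joint speeds; "joint_torque": joint torques, N m; "tool_pos": TCP position; "tcp_rot": TCP orientation; "ft_force": force on the tool from outside, world axes, zero at the start; "torque": the same for the moment, N m; "gripper_width": finger opening in m; "gripper_force": force on a finger pad.
Only numpy, scipy, OpenCV 4.12 (cv2) and the standard library are available. Lean on these libraries where they do the work, as an engineer would, in place of code of your own. Each camera call takes 0.05 s, during which the arm holds its last target. There are 200 camera calls.

## Working session

There is one attempt and no reset: what is moved stays moved. The work goes in short steps, each a Python script; the robot and the scene stay as the last script left them, time stands still between calls to the robot, and variables do not carry over. Pictures are saved under pics/ and viewed, at most 10 in all, crops included, and the job is handed in when it is done.

```bash
ls; mkdir -p pics
python3 - <<'E'
from plant import robot
import cv2,json
for n in("scene","side","wrist"):
    c=robot.get_calibration(n); print(n,c)
    cv2.imwrite(f"pics/{n}0.png",robot.grab_frame(n))
o=robot.observe();print(o['time'],o['tool_pos'],o['tcp_rot'])
E
python3 -c "
import cv2,numpy as np
a=[cv2.imread(f'pics/{n}0.png') for n in('scene','side')]
cv2.imwrite('pics/w.png',a[0])"
```

```text
pics
scene {'vertical_fov': 53.623840210125024, 'cx': 250.7438175519874, 'cy': 200.36662317395457, 'rvec': array([ 1.71483892,  1.86764068, -0.74911915]), 'tvec': array([ 0.10598041, -0.29334089,  1.5549461 ])}
side {'vertical_fov': 50.879711666249975, 'cx': 254.4911448148355, 'cy': 194.8467400996184, 'rvec': array([ 2.26101153, -0.41464557,  0.17698863]), 'tvec': array([-0.44580756,  0.07136971,  1.5522091 ])}
wrist {'vertical_fov': 65.70646984690485, 'cx': 256.55754504062907, 'cy': 192.02124021103361, 'rvec': array([-2.34820557, -1.70267039, -0.24348312]), 'tvec': array([-0.59853397, -0.03618684,  0.37927229])}
0.15 [0.18623028 0.57016096 0.30329336] [-1.79941304e+02 -1.25093984e-02  1.61905125e+02]
```

View pics/scene0.png

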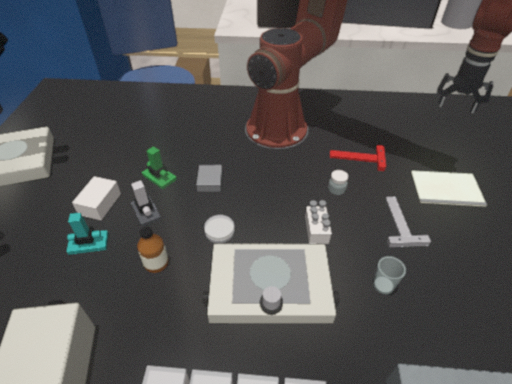

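View pics/side0.png

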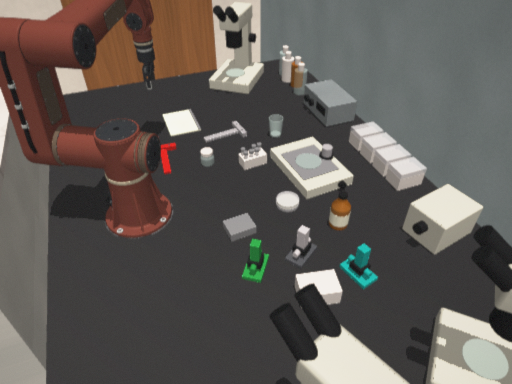

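Scene picture: the steel T-square is at about (405,225). It could be confused with the red one at (360,157). The dark-footed stand with the aluminium column is at (143,202). It could be confused with the green (157,170) and turquoise (85,238) stands. The base is at (270,283), the dishes at (220,229) and the rack at (318,225). In the side view the T-square is at (225,132) and the stand at (302,243).

```bash
cat > h.py <<'E'
import numpy as np,cv2
from plant import robot
def ray(c,uv,name):
    R=cv2.Rodrigues(np.array(c['rvec']))[0]; f=192/np.tan(np.radians(c['vertical_fov']/2))
    d=np.atleast_2d(np.asarray(uv,float))-[c['cx'],c['cy']]
    if name=='wrist':
        r=np.linalg.norm(d,axis=1,keepdims=True)+1e-9; th=r/f
        v=np.hstack([d/r*np.sin(th),np.cos(th)])
    else: v=np.hstack([d/f,np.ones((len(d),1))])
    return -R.T@np.array(c['tvec']),v@R
def onplane(c,uv,z,name):
    o,v=ray(c,uv,name); return o+v*((z-o[2])/v[:,2])[:,None]
def proj(c,P,name):
    R=cv2.Rodrigues(np.array(c['rvec']))[0]; f=192/np.tan(np.radians(c['vertical_fov']/2))
    p=np.atleast_2d(P)@R.T+np.array(c['tvec']); 
    if name=='wrist':
        r=np.linalg.norm(p[:,:2],axis=1,keepdims=True)+1e-9
        d=p[:,:2]/r*np.arctan2(r,p[:,2:])
    else: d=p[:,:2]/p[:,2:]
    return d*f+[c['cx'],c['cy']]
def tri(l):  # [(c,uv,name)...]
    A=np.zeros((3,3));b=np.zeros(3)
    for c,uv,n in l:
        o,v=ray(c,uv,n);v=v[0]/np.linalg.norm(v[0]);M=np.eye(3)-np.outer(v,v);A+=M;b+=M@o
    return np.linalg.solve(A,b)
E
python3 - <<'E'
from h import *
np.set_printoptions(precision=3,suppress=True)
c=robot.get_calibration('scene');s=robot.get_calibration('side')
for n,uv,z in[('ts stock',(409,240),.02),('blade end',(393,200),.012),('stand foot',(147,210),.01),('standtop',(139,187),.125),('base fl',(213,247),.046),('base fr',(328,247),.046),('dish',(220,229),.015),('rack',(318,225),.03),('bottle',(153,255),.05),('green',(157,178),0.01),('turq',(88,242),0.01),('tip',(97,198),.04),('slide',(209,178),.03),('jar',(339,182),.05),('beaker',(388,275),.05),('red',(360,156),.01),('paper',(447,188),0)]:
    print(n,onplane(c,uv,z,'scene')[0])
print(tri([(c,(139,186),'scene'),(s,(303,229),'side')]))
a=cv2.imread('pics/scene0.png');b=cv2.imread('pics/side0.png')
g=lambda i,x,y:cv2.resize(i[y:y+75,x:x+100],(400,300),interpolation=cv2.INTER_CUBIC)
cv2.imwrite('pics/m1.png',np.vstack([np.hstack([g(a,355,185),g(a,95,160)]),np.hstack([g(b,180,100),g(b,255,210)])]))
E
```

```text
ts stock [0.553 0.418 0.02 ]
blade end [0.381 0.401 0.012]
stand foot [ 0.49  -0.403  0.01 ]
standtop [ 0.499 -0.401  0.125]
base fl [ 0.645 -0.158  0.046]
base fr [0.618 0.171 0.046]
dish [ 0.553 -0.153  0.015]
rack [0.525 0.147 0.03 ]
bottle [ 0.69  -0.321  0.05 ]
green [ 0.338 -0.409  0.01 ]
turq [ 0.632 -0.546  0.01 ]
tip [ 0.477 -0.567  0.04 ]
slide [ 0.344 -0.22   0.03 ]
jar [0.349 0.22  0.05 ]
beaker [0.701 0.326 0.05 ]
red [0.16  0.317 0.01 ]
paper [0.297 0.601 0.   ]
[ 0.494 -0.404  0.123]
```

View pics/m1.png

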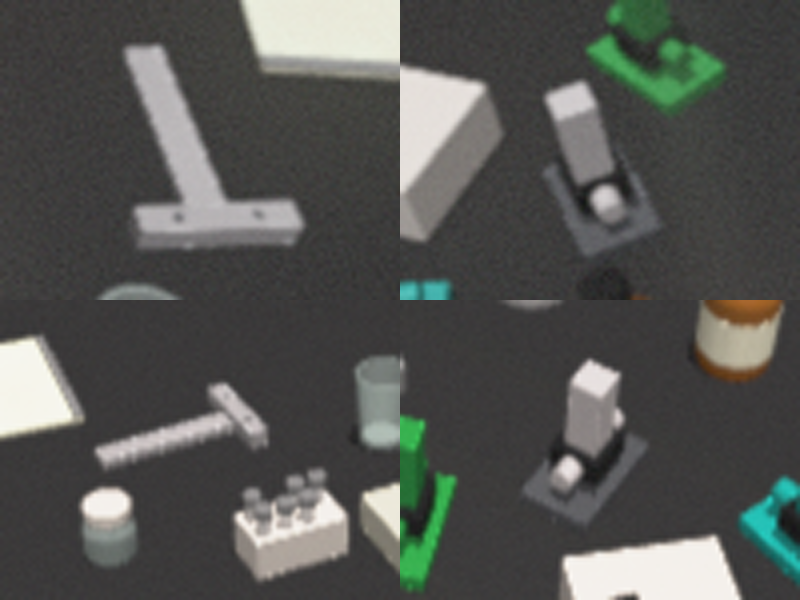

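The close crop confirms both choices: the steel T-square with its stock away from the robot, and the dark-footed stand with the aluminium column. Next I'll take wrist views above the T-square and the base front.

```bash
cat >> h.py <<'E'
import pickle
def shot(tag,name='wrist'):
    c=robot.get_calibration(name); im=robot.grab_frame(name)
    cv2.imwrite(f'pics/{tag}.png',im); pickle.dump(c,open(f'pics/{tag}.pkl','wb')); return im,c
def load(tag): return cv2.imread(f'pics/{tag}.png'),pickle.load(open(f'pics/{tag}.pkl','rb'))
np.set_printoptions(precision=4,suppress=True)
E
python3 - <<'E'
from h import *
for yaw in (5.6,185.6): print(yaw,robot.ik([.5,.41,.28],[180,0,yaw]))
c=robot.get_calibration('wrist');R=cv2.Rodrigues(c['rvec'])[0];print('cam',-R.T@c['tvec'],R)
for tag,p in(('t1',[.50,.38,.25]),('t2',[.46,.42,.25]),('b1',[.52,.06,.28]),('b2',[.52,-.05,.28])):
    robot.move_pose(p,[180,0,185.6]); robot.pause(.2); shot(tag); o=robot.observe();print(tag,o['time'],o['tool_pos'],o['tcp_rot'],o['ft_force'],o['q'][5])
a=[load(t)[0] for t in('t1','t2','b1','b2')]
a=[cv2.resize(i,(400,300)) for i in a]
cv2.imwrite('pics/m2.png',np.vstack([np.hstack(a[:2]),np.hstack(a[2:])]))
E
```

```text
5.6 [  27.7896   14.0306   12.0095   87.9789    0.     -157.8104]
185.6 [27.7896 14.0306 12.0095 87.9789  0.     22.1896]
cam [0.1178 0.5915 0.3739] [[ 0.3109  0.9504 -0.0005]
 [ 0.9121 -0.2982  0.2812]
 [ 0.2671 -0.0879 -0.9597]]
t1 1.7833 [0.4995 0.3807 0.2502] [ 179.9906    0.0163 -174.3378] [-0.0008  0.159  -0.0379] 19.739158125309192
t2 2.375 [0.4606 0.4195 0.25  ] [-179.9951    0.0043 -174.4572] [-0.5173  1.0225  0.4952] 24.781855699858564
b1 3.9917 [0.52   0.0607 0.2799] [ 179.9946   -0.0065 -174.3284] [-0.0615 -0.675  -0.3183] -13.343222632896628
b2 4.7583 [ 0.5201 -0.049   0.2801] [ 179.9971    0.0042 -174.307 ] [-0.4017 -0.1939 -0.2352] -25.441696663787923
```

View pics/m2.png

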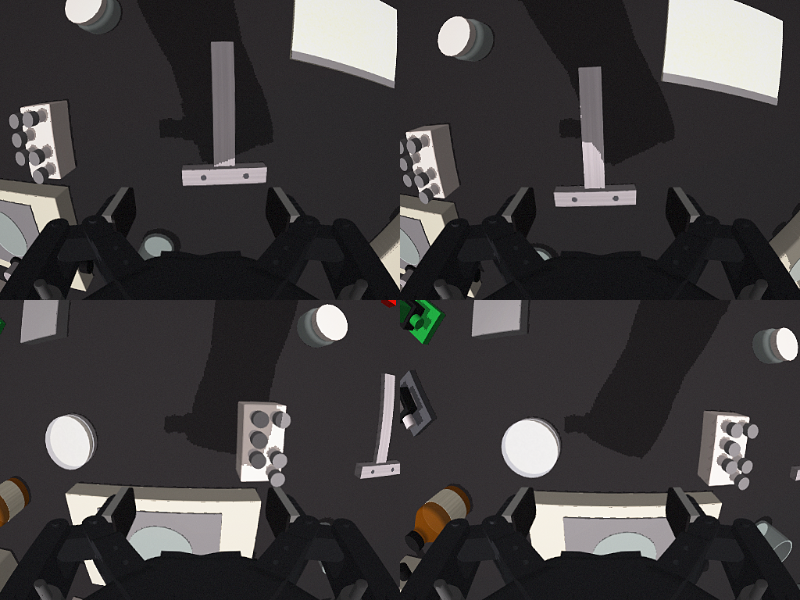

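The wrist views show the T-square at t1 (285,170) full-res, with screw holes near (260,228) and (315,226). The base's front edge is at rows ~240–250 in b1/b2. The dishes and the rack sit either side of a clear gap.

```bash
cat >> h.py <<'E'
def fitline(P):
    l=cv2.fitLine(P[:,:2].astype(np.float32),cv2.DIST_HUBER,0,1e-4,1e-4).ravel()
    return l[2:].astype(float),l[:2].astype(float)
def edges(im,c,A,B,z,half=6,n=60,up=None,name='wrist'):
    """subpixel strongest edge along the normals of the world line A-B at height z -> world points"""
    g=cv2.GaussianBlur(cv2.cvtColor(im,cv2.COLOR_BGR2GRAY).astype(np.float32),(0,0),.8)
    A,B=np.array(A,float),np.array(B,float);d=(B-A)/np.linalg.norm(B-A);nrm=np.array([-d[1],d[0]])
    s=np.arange(-half,half+.01,.25)*1e-3;out=[]
    for t in np.linspace(.05,.95,n):
        p=A+(B-A)*t+s[:,None]*nrm
        uv=proj(c,np.c_[p,np.full(len(p),z)],name).astype(np.float32)
        v=cv2.remap(g,uv[:,0].reshape(1,-1),uv[:,1].reshape(1,-1),cv2.INTER_LINEAR)[0]
        gr=np.gradient(v); gr=np.abs(gr) if up is None else gr*up
        i=int(gr[2:-2].argmax())+2
        if gr[i]>2: out.append(p[i])
    out=np.array(out)
    for _ in range(4):
        o,dd=fitline(out);r=(out-o)@np.array([-dd[1],dd[0]]);k=np.abs(r)<max(.0006,2*np.median(np.abs(r)))
        out=out[k]
    o,dd=fitline(out); dd=dd*np.sign(dd@d)
    return o,dd,len(out),r.std()
E
cat > m1.py <<'E'
from h import *
T={}
for t,seed in(('t1',(225,130)),('t2',(593,130))):
    im,c=load(t); g=cv2.cvtColor(im,cv2.COLOR_BGR2GRAY)
    seed=((seed[0]%400)*1.28,(seed[1])*1.28)
    _,m=cv2.threshold(g,95,255,0)
    m[330:]=0
    n,l,st,ce=cv2.connectedComponentsWithStats(m)
    seed=(int(seed[0]),int(seed[1]*.75/.75))
    k=l[seed[1],seed[0]]; print(t,'comp',k,st[k])
    cs,_=cv2.findContours((l==k).astype(np.uint8),cv2.RETR_EXTERNAL,cv2.CHAIN_APPROX_NONE)
    P=onplane(c,cs[0][:,0],.012,'wrist')
    print('bbox world',P.min(0),P.max(0))
    box=cv2.minAreaRect(P[:,:2].astype(np.float32));print(box)
    # holes
    sub=g.copy();
    for (u,v) in ((203,178),(246,176)) if t=='t1' else ((574,199),(615,197)):
        u=(u%400)*1.28;v=v*1.28; w=g[int(v)-6:int(v)+7,int(u)-6:int(u)+7]
        q=np.clip(w.astype(float).max()*.75-w,0,None); yy,xx=np.mgrid[-6:7,-6:7]; q[np.hypot(xx,yy)>5]=0
        T.setdefault(t,[]).append((int(u)+(q*xx).sum()/q.sum(),int(v)+(q*yy).sum()/q.sum()))
for i in(0,1): print('hole',T['t1'][i],T['t2'][i],tri([(load(t)[1],T[t][i],'wrist') for t in T]))
for t in('b1','b2'):
    im,c=load(t);g=cv2.GaussianBlur(cv2.cvtColor(im,cv2.COLOR_BGR2GRAY),(0,0),.8).astype(float)
    pts=[]
    for u in range(180,300,2):
        col=np.diff(g[225:300,u]); 
        j=[i for i in range(2,72) if col[i]==col[i-2:i+3].max() and col[i]>8]
        pts.append((u,[225+i+.5 for i in j]))
    a=np.array([(u,j[0]) for u,j in pts if j]);P=onplane(c,a,0,'wrist');o,d=fitline(P);
    print(t,'bottom',o,np.degrees(np.arctan2(d[1],d[0])),'res',((P[:,:2]-o)@np.array([-d[1],d[0]])).std(),len(P))
    a=np.array([(u,j[1]) for u,j in pts if len(j)>1]);
    if len(a)>4:
        P=onplane(c,a,.046,'wrist');o,d=fitline(P);print(t,'top',o,np.degrees(np.arctan2(d[1],d[0])),len(P))
    print(pts[::15])
E
python3 m1.py
```

```text
t1 comp 7 [ 270   53   31  161 4436]
bbox world [0.3668 0.3811 0.012 ] [0.5402 0.4322 0.012 ]
((0.45327630639076233, 0.40651583671569824), (0.17192813754081726, 0.02966291643679142), 7.532736301422119)
t2 comp 9 [ 228   85   34  157 4278]
bbox world [0.366  0.3808 0.012 ] [0.5397 0.4311 0.012 ]
((0.4528553783893585, 0.4062700569629669), (0.17153622210025787, 0.029750991612672806), 7.462370872497559)
hole (np.float64(260.1638639760837), np.float64(227.10136397608372)) (np.float64(222.71822059719682), np.float64(255.13698964046313)) [0.5535 0.3893 0.0237]
hole (np.float64(314.48523898781633), np.float64(224.87527335207747)) (np.float64(275.6159006708721), np.float64(253.4840292380094)) [0.5462 0.4487 0.0221]
b1 bottom [0.6189 0.0424] -85.69485906958683 res 0.0004720999269317126 60
b1 top [0.6167 0.0535] -85.61226845175423 60
[(180, [238.5, 254.5, 271.5, 293.5]), (210, [239.5, 255.5, 272.5, 291.5]), (240, [240.5, 256.5, 273.5]), (270, [241.5, 257.5, 274.5])]
b2 bottom [ 0.6273 -0.0574] -85.65335220707199 res 0.0005799794391415589 60
b2 top [ 0.6262 -0.0631] -85.16922824222209 60
[(180, [244.5, 260.5]), (210, [245.5, 262.5, 278.5]), (240, [246.5, 263.5, 279.5]), (270, [247.5, 263.5, 280.5])]
```

Run:
```python
from h import *
im,c=load('b2'); print('rack inner low',onplane(c,[((700-400)*1.28,(484-300)*1.28),((703-400)*1.28,(412-300)*1.28)],[0,.05],'wrist') if 0 else [onplane(c,[p],z,'wrist')[0] for p,z in(((384,236),0),((388,142),.05))])
print('dish',onplane(c,[(130*1.28,148*1.28)],.029,'wrist'),'tip',robot.tip_reach)
u=np.array([.9914,.1305]);G=np.array([.4630,.4077])+.035*u
robot.move_pose([*G,.16],[180,0,187.5])
print('g',robot.line_to([*G,.0745],vel=.1,guard=6))
robot.set_gripper(0.0)
o=robot.observe();print(o['time'],o['tool_pos'],o['tcp_rot'],o['gripper_width'],o['gripper_force'],o['ft_force'])
```

```text
rack inner low [array([0.5966, 0.1353, 0.    ]), array([0.466 , 0.0878, 0.05  ])]
dish [[ 0.5496 -0.1519  0.029 ]] tip 0.0726
g False
8.0667 [0.4979 0.4126 0.0751] [ 179.9565    0.0447 -172.4907] 0.02804414413826999 60.49114465713501 [-0.739   1.1487  3.9973]
```

Run:
```python
from h import *
p=robot.observe()['tool_pos']
robot.line_to([p[0],p[1],.2],vel=.15)
a=np.radians(4.6);u=np.array([np.cos(a),np.sin(a)])
F=np.array([.6189+(.0424-.02)*np.tan(a),.02]); P=F-.072*u
print('w',robot.observe()['gripper_width'])
robot.move_pose([*P,.2],[180,0,184.6])
robot.line_to([*P,.085],vel=.15)
print('down',robot.line_to([*P,.0735],vel=.03,guard=8),robot.observe()['tool_pos'],robot.observe()['ft_force'])
Q=P+.012*u; z=robot.observe()['tool_pos'][2]
print('push',robot.line_to([*Q,z],vel=.02,guard=10)); o=robot.observe();print(o['tool_pos'],P,o['ft_force'],o['gripper_width'],o['time'])
```

```text
w 0.028467810939868398
down True [0.5494 0.0141 0.0751] [-1.0482 -0.5251  5.2303]
push True
[0.5496 0.0141 0.0751] [0.5489 0.0142] [-0.306  -0.2089  5.2849] 0.028003298812852965 12.1
```

Run:
```python
from h import *
a=np.radians(4.6);u=np.array([np.cos(a),np.sin(a)])
p=robot.observe()['tool_pos']
Q=p[:2]+.012*u
g=robot.line_to([*Q,p[2]],vel=.02,guard=14); o=robot.observe();print(g,o['tool_pos'],o['ft_force'],o['time'])
robot.set_gripper(.085)
p=robot.observe()['tool_pos']
robot.line_to([p[0],p[1],.16],vel=.15)
robot.line_to([.47,.0,.24],vel=.25); robot.pause(.1)
shot('p1');print(robot.observe()['time'])
```

```text
True [0.5555 0.0146 0.0751] [-2.4044 -1.7227  5.232 ] 12.575
14.6583
```

View pics/p1.png

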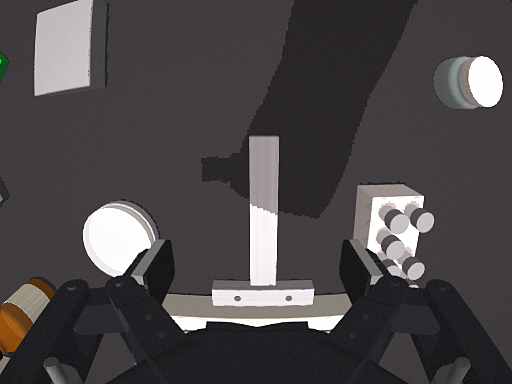

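The T-square lies next to the base front. The blade spans columns ~250–278 with its end at row ~136, and the stock is at rows 281–305. Now I'll measure it and press it flush from the blade end.

```bash
cat > mt.py <<'E'
from h import *
def ts(tag):
    """T-square blade centre line (world, z=12mm), far end, and base front bottom edge"""
    im,c=load(tag); g=cv2.cvtColor(im,cv2.COLOR_BGR2GRAY); f=cv2.medianBlur(g,3)
    # coarse: component around the blade
    _,m=cv2.threshold(f,100,255,0); m[320:]=0
    n,l,st,_=cv2.connectedComponentsWithStats(m)
    best=max((k for k in range(1,n) if st[k][3]>st[k][2]*2.5 and st[k][3]>90),key=lambda k:st[k][4],default=None)
    if best is None:
        best=max((k for k in range(1,n) if 190<st[k][0]+st[k][2]/2<330 and st[k][3]>100),key=lambda k:st[k][4])
    ys=np.where((l==best).any(1))[0]; r0=ys[0]; L=[];Rr=[]
    for r in range(r0+6,r0+125):
        xs=np.where(l[r]==best)[0]
        if 15<len(xs)<45: L.append((xs[0]-.5,r));Rr.append((xs[-1]+.5,r))
    pl,pr=onplane(c,L,.012,'wrist'),onplane(c,Rr,.012,'wrist')
    ol,dl=fitline(pl);orr,dr=fitline(pr);A=lambda d:np.degrees(np.arctan(d[1]/d[0]))
    o=(ol+orr)/2
    xs=np.where(l[r0+2]==best)[0]; e=onplane(c,[(xs.mean(),r0-.5)],.012,'wrist')[0]
    return dict(yawL=A(dl),yawR=A(dr),o=o,width=np.linalg.norm((orr-ol)-((orr-ol)@dl)*dl),end=e,L=(ol,dl),R=(orr,dr))
if __name__=='__main__':
    import sys
    for t in sys.argv[1:]: print(t,ts(t))
E
python3 mt.py p1
cat > ep.py <<'E'
from h import *
import sys
F=float(sys.argv[1]); ex,ey=map(float,sys.argv[2:4])
a=np.radians(4.6);u=np.array([np.cos(a),np.sin(a)]);E=np.array([ex,ey])
robot.set_gripper(0)
S=E-.030*u
robot.move_pose([*S,.15],[180,0,184.6]); robot.line_to([*S,.0775],vel=.15)
robot.pause(.1)
g=robot.line_to([*(E+.006*u),.0775],vel=.02,guard=F);o=robot.observe()
print(g,o['tool_pos'],(o['tool_pos'][:2]-E)@u,o['ft_force'],o['time'])
g=robot.line_to([*(E+.012*u),.0775],vel=.01,guard=F);o=robot.observe()
print(g,o['tool_pos'],(o['tool_pos'][:2]-E)@u,o['ft_force'],o['time'])
robot.line_to([*S,.0775],vel=.1); robot.line_to([S[0]+.045,S[1]-.01,.24],vel=.3); robot.pause(.1); shot('p2'); print(robot.observe()['time'])
E
```

```text
p1 {'yawL': np.float64(4.741923685211337), 'yawR': np.float64(4.609038465022734), 'o': array([0.4864, 0.0082]), 'width': np.float64(0.030027372973107293), 'end': array([0.4235, 0.0029, 0.012 ]), 'L': (array([ 0.4849, -0.007 ]), array([0.9966, 0.0827])), 'R': (array([0.488 , 0.0234]), array([0.9968, 0.0804]))}
```

```bash
python3 ep.py 12 .4235 .0029 && python3 mt.py p2
```

```text
True [0.4138 0.0023 0.0769] -0.009694398445130445 [1.7257 0.0263 0.3557] 17.7833
True [0.414  0.0025 0.0763] -0.009518045069242396 [-0.1211  0.8358 -0.2529] 18.4
19.6167
p2 {'yawL': np.float64(4.514459085525543), 'yawR': np.float64(4.961618600186778), 'o': array([0.4617, 0.0062]), 'width': np.float64(0.030092001973222086), 'end': array([0.4217, 0.0027, 0.012 ]), 'L': (array([ 0.4596, -0.0091]), array([0.9969, 0.0787])), 'R': (array([0.4638, 0.0214]), array([0.9963, 0.0865]))}
```

Run:
```python
from h import *
robot.set_gripper(.085)
robot.move_pose([.625,-.06,.22],[180,0,94.6]); robot.pause(.15); shot('j1')
for t,p in(('s1',[.51,-.33,.29]),('s2',[.47,-.36,.29])):
    robot.move_pose(p,[180,0,184.6]); robot.pause(.15); shot(t)
o=robot.observe();print(o['time'],o['q'])
im,c=load('j1')
uv=proj(c,[[.62,.02,.02]],'wrist')[0];print(uv)
x,y=np.clip((uv-[110,80]).astype(int),0,[292,224])
J=cv2.resize(im[y:y+160,x:x+220],(800,582),interpolation=cv2.INTER_CUBIC)[:300]
cv2.imwrite('pics/m3.png',np.vstack([cv2.resize(im,(400,300)),cv2.resize(im[y:y+160,x:x+220],(400,300),interpolation=cv2.INTER_CUBIC)]) if 0 else np.vstack([np.hstack([cv2.resize(im,(400,300)),cv2.resize(im[y:y+160,x:x+213],(400,300),interpolation=cv2.INTER_CUBIC)]),np.hstack([cv2.resize(load(t)[0],(400,300)) for t in('s1','s2')])]))
print(x,y)
```

```text
24.5167 [-50.0219   4.4384   2.5159  88.0771   0.0102 -54.6743]
[258.8131  96.9526]
148 16
```

View pics/m3.png

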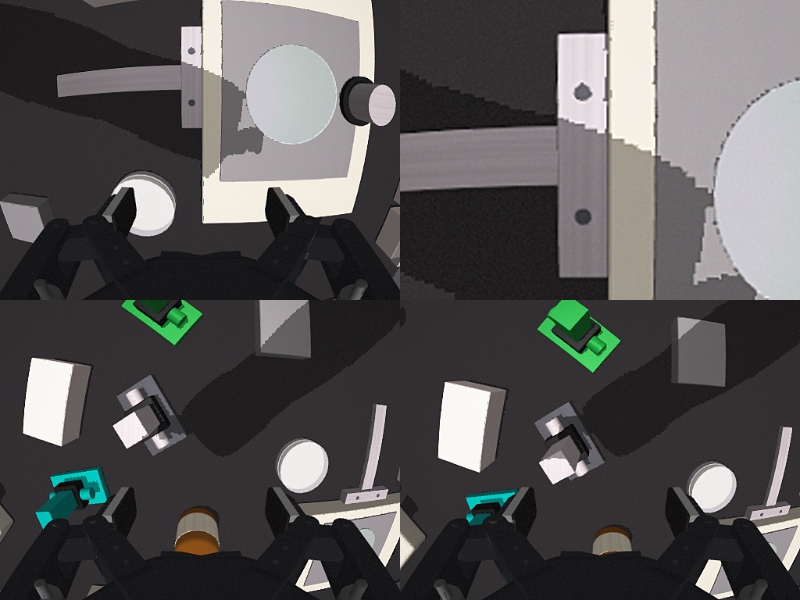

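j1 shows the stock touching the base edge, parallel to it along its full length with no visible gap. The dark stand is at about (195,150) full-res in s1 and (215,185) in s2. Next is one zoom to pick its corners.

Run:
```python
import cv2,numpy as np
a=cv2.imread('pics/s1.png')[85:205,130:250];b=cv2.imread('pics/s2.png')[120:240,160:280]
f=lambda i:cv2.resize(np.clip(i.astype(float)*1.5,0,255).astype(np.uint8),(400,400),interpolation=cv2.INTER_CUBIC)
cv2.imwrite('pics/m4.png',np.hstack([f(a),f(b)]))
```

```text
(no output)
```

View pics/m4.png

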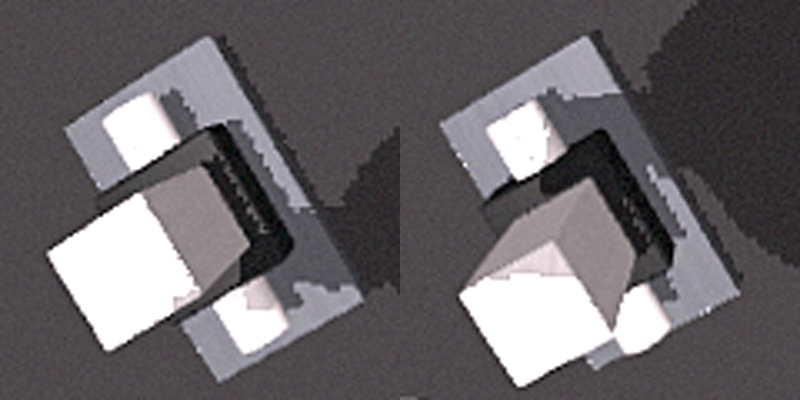

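The zoom gives the foot corners and column-top corners in both views: s1 foot (65,128), (210,37), (363,300), (220,381) and column (47,253), (141,193), (200,291), (110,351), with the same ones in s2. I'll triangulate these.

Run:
```python
from h import *
c1=load('s1')[1];c2=load('s2')[1]
m1=lambda p:np.array(p)*.3+[130,85]-.35; m2=lambda p:np.array(p)*.3+[160,120]-.35
f1=m1([(65,128),(210,37),(363,300),(220,381)]);f2=m2([(40,124),(188,37),(340,292),(195,370)])
k1=m1([(47,253),(141,193),(200,291),(110,351)]);k2=m2([(60,294),(157,241),(213,330),(120,387)])
for a,b,z in((f1,f2,.016),(k1,k2,.125)):
    print('tri',np.array([tri([(c1,p,'wrist'),(c2,q,'wrist')]) for p,q in zip(a,b)]))
    for c,p in((c1,a),(c2,b)):
        P=onplane(c,p,z,'wrist')[:,:2];d=(P[2]-P[1])+(P[3]-P[0]);e=(P[1]-P[0])+(P[2]-P[3])
        print(P.mean(0),np.degrees(np.arctan2(d[1],d[0])),np.degrees(np.arctan2(e[1],e[0])),np.linalg.norm(d)/2,np.linalg.norm(e)/2)
for y in (0,1):pass
```

```text
tri [[ 0.4635 -0.463   0.0174]
 [ 0.4294 -0.4108  0.0165]
 [ 0.5191 -0.3506  0.0155]
 [ 0.5539 -0.4022  0.0168]]
[ 0.4916 -0.4069] 33.85695559605622 123.56185502189281 0.10867533099368057 0.062106055598234955
[ 0.4916 -0.4067] 34.076760580304125 123.82022456107845 0.1085067836821627 0.06316339950389613
tri [[ 0.4869 -0.427   0.1263]
 [ 0.4704 -0.4019  0.1273]
 [ 0.495  -0.3873  0.1221]
 [ 0.5121 -0.4109  0.1245]]
[ 0.4912 -0.407 ] 34.344371658143636 124.86867846318431 0.02913500010056778 0.029516362497240423
[ 0.491  -0.4067] 33.46917036816174 125.25607979062963 0.028428095884244733 0.030176935553177683
```

Run:
```python
from h import *
P=[.4914,-.4069]
robot.move_pose([*P,.23],[180,0,123.9])
print(robot.line_to([*P,.149],vel=.12,guard=8))
robot.set_gripper(0); o=robot.observe(); print(o['gripper_width'],o['tool_pos'],o['time'])
robot.line_to([*P,.23],vel=.15)
a=np.radians(4.65);n=np.array([np.sin(a),-np.cos(a)])
C=np.array([.5059,-.0374]); S=C+.006*n
robot.line_to([S[0],S[1]-.0,.23],vel=.3,rotation=[180,0,94.65])
robot.line_to([*S,.158],vel=.15); g=robot.line_to([*S,.1475],vel=.03,guard=6)
o=robot.observe();print(g,o['tool_pos'],o['tcp_rot'],o['ft_force'],o['gripper_width'],o['time'])
robot.pause(.1); shot('q1')
im=load('q1')[0]; cv2.imwrite('pics/m5.png',im)
```

```text
False
0.029297746558847055 [ 0.4916 -0.4069  0.1494] 26.8583
True [ 0.5073 -0.0437  0.1493] [179.8644   0.0468  94.65  ] [ 3.2136 -0.7779  2.312 ] 0.029114304321329637 29.9083
```

View pics/m5.png

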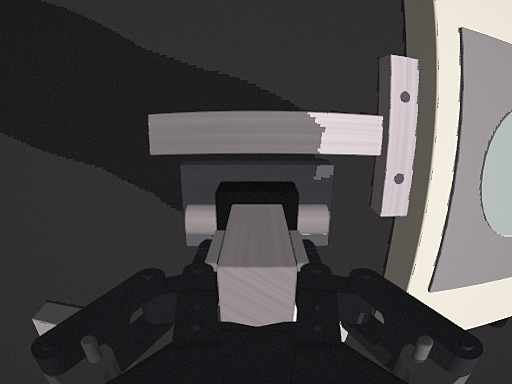

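The foot's edge is at row ~164 (columns 181–334), parallel to the blade's edge at row ~155 (columns 148–383) with a gap of a few mm. Now I'll measure that and close it.

```bash
cat > rel.py <<'E'
from h import *
import sys
def rel(tag,r=((160,113),(300,111)),b=((160,155),(370,154)),f=((190,164),(325,164))):
    im,c=load(tag);A=lambda d:round(float(np.degrees(np.arctan2(d[1],d[0]))),2);out={}
    for k,s,z in(('far',r,.012),('blade',b,.012),('foot',f,.016)):
        P=onplane(c,s,z,'wrist')[:,:2]
        try:
            o,d,n,sd=edges(im,c,P[0],P[1],z,half=3.5); out[k]=(o,d); print(tag,k,o,A(d),n)
        except Exception as e: print(k,e)
    o,d=out['blade'];q,dd=out['foot'];nn=np.array([d[1],-d[0]])
    for s in(-.05,0,.05): print('gap',s,round(float((q+dd*s-o)@nn)*1e3,2))
    return out
if __name__=='__main__': rel(sys.argv[1])
E
python3 rel.py q1
python3 - <<'E'
from h import *
a=np.radians(4.65);n=np.array([np.sin(a),-np.cos(a)])
p=robot.observe()['tool_pos']
for v,F,d in((.01,4,.012),):
    f0=robot.observe()['ft_force']
    g=robot.line_to([*(p[:2]-d*n),p[2]],vel=v,guard=F);o=robot.observe()
    print(g,((o['tool_pos']-p)[:2]@-n)*1e3,f0,o['ft_force'],o['time'])
robot.pause(.1);shot('q2')
E
cp pics/q2.png pics/m6.png
```

```text
q1 far [0.4805 0.0228] 4.58 60
q1 blade [ 0.508  -0.0049] 4.65 60
q1 foot [ 0.5023 -0.0129] 4.61 56
gap -0.05 7.47
gap 0 7.51
gap 0.05 7.54
True 0.32638233191707017 [4.2188 0.1458 5.4634] [ 0.9637 -2.6518  3.7435] 30.425
```

View pics/m6.png

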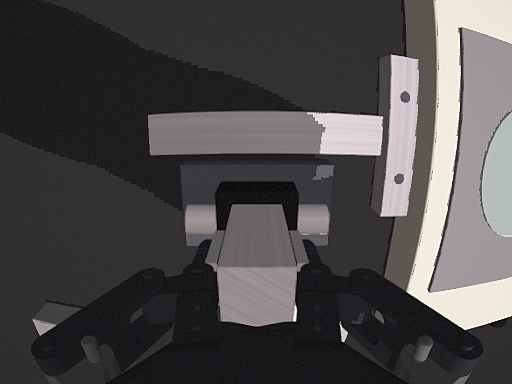

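The gap is 7.5 mm and the edges are parallel within 0.05°. The guard only sensed bench friction. I'll lift the foot about 1 mm so that blade contact is the only force, approach the blade, then lower.

```bash
python3 - <<'E'
from h import *
a=np.radians(4.62);n=np.array([np.sin(a),-np.cos(a)])
p0=robot.observe()['tool_pos']
robot.line_to([p0[0],p0[1],.1512],vel=.02); robot.pause(.2)
p=robot.observe()['tool_pos']
robot.line_to([*(p[:2]-.0055*n),p[2]],vel=.02);robot.pause(.2)
f0=robot.observe()['ft_force'];print('lifted',p,f0)
g=robot.line_to([*(p[:2]-.010*n),p[2]],vel=.004,guard=2.5);o=robot.observe()
print(g,((o['tool_pos']-p)[:2]@-n)*1e3,o['ft_force']-f0,o['time'])
robot.pause(.1);shot('q3');o=robot.observe();print(o['tool_pos'],o['ft_force']-f0)
E
python3 - <<'E'
import sys;sys.path.insert(0,'.')
import os;os.chdir('.')
from rel import rel
rel('q3',f=((190,157),(325,157)))
E
```

```text
lifted [ 0.507  -0.0432  0.1506] [-0.4856 -1.3086 -4.4631]
True 6.7922839795226215 [ 1.3932 -1.0251  0.1958] 32.2583
[ 0.5057 -0.0365  0.1493] [ 2.41   -1.0193  2.4915]
far too many indices for array: array is 1-dimensional, but 2 were indexed
q3 blade [0.5473 0.0077] -79.35 1
q3 foot [ 0.4898 -0.0043] 4.6 14
gap -0.05 108.45
gap 0 58.73
gap 0.05 9.01
```

Run:
```python
from h import *
for t in('q2','q3'):
    im,c=load(t);g=cv2.cvtColor(im,cv2.COLOR_BGR2GRAY)
    for u in(155,165,190,250,310): print(t,u,'far',g[106:120,u].tolist(),'near',g[146:172,u].tolist())
```

```text
q2 155 far [33, 31, 33, 31, 31, 31, 29, 30, 94, 130, 122, 121, 125, 127] near [120, 123, 122, 121, 122, 119, 118, 121, 117, 52, 21, 27, 30, 29, 32, 28, 33, 30, 29, 31, 27, 31, 28, 26, 34, 32]
q2 165 far [32, 28, 28, 25, 32, 26, 19, 64, 129, 125, 122, 121, 125, 128] near [120, 120, 123, 121, 122, 120, 120, 126, 116, 14, 29, 35, 32, 28, 32, 29, 37, 30, 26, 30, 32, 34, 28, 34, 33, 29]
q2 190 far [31, 31, 33, 31, 32, 20, 77, 131, 124, 123, 120, 125, 129, 130] near [121, 120, 121, 121, 121, 122, 126, 118, 70, 20, 26, 32, 31, 27, 31, 37, 45, 39, 39, 59, 54, 57, 56, 58, 55, 58]
q2 250 far [31, 30, 27, 30, 42, 101, 129, 127, 129, 127, 127, 128, 132, 131] near [126, 125, 125, 126, 124, 123, 124, 79, 19, 27, 34, 30, 28, 29, 36, 41, 40, 42, 52, 58, 57, 59, 55, 55, 58, 62]
q2 310 far [51, 52, 53, 49, 34, 35, 168, 234, 156, 121, 123, 128, 129, 133] near [128, 131, 130, 123, 124, 126, 133, 100, 35, 21, 34, 32, 30, 29, 33, 39, 42, 38, 47, 57, 57, 58, 56, 60, 56, 55]
q3 155 far [33, 26, 30, 34, 30, 35, 31, 34, 28, 32, 33, 30, 26, 31] near [121, 123, 122, 119, 118, 122, 118, 122, 119, 120, 122, 121, 123, 120, 122, 123, 123, 123, 50, 15, 28, 27, 26, 29, 30, 29]
q3 165 far [30, 27, 26, 33, 30, 34, 30, 29, 30, 34, 34, 30, 34, 32] near [124, 125, 120, 119, 121, 120, 118, 122, 120, 120, 122, 122, 119, 122, 124, 121, 125, 105, 45, 26, 32, 29, 29, 23, 30, 30]
q3 190 far [30, 31, 34, 27, 31, 30, 30, 25, 30, 30, 28, 32, 32, 26] near [127, 122, 119, 120, 121, 119, 121, 120, 119, 121, 120, 123, 119, 123, 122, 121, 131, 70, 30, 58, 55, 54, 56, 53, 60, 59]
q3 250 far [30, 30, 29, 34, 27, 31, 29, 25, 30, 32, 28, 35, 25, 15] near [122, 122, 125, 124, 122, 122, 121, 121, 125, 125, 125, 128, 126, 127, 124, 128, 112, 47, 42, 59, 58, 58, 58, 58, 55, 61]
q3 310 far [52, 52, 50, 49, 50, 50, 52, 50, 35, 28, 28, 35, 29, 27] near [128, 130, 126, 129, 125, 124, 126, 124, 124, 124, 128, 129, 127, 126, 127, 127, 134, 57, 35, 60, 56, 55, 55, 58, 57, 56]
```

```bash
cat > gap.py <<'E'
from h import *
import sys
def gap(tag):
    """blade near edge (120->30 falling), foot edge (30->57 rising), blade far edge; seeded by row search"""
    im,c=load(tag);g=cv2.GaussianBlur(cv2.cvtColor(im,cv2.COLOR_BGR2GRAY),(3,1),0).astype(float);B=[];F=[];R=[]
    for u in range(153,312):
        col=g[:,u]
        r=next((i for i in range(175,130,-1) if col[i]>90),None)
        if r is None: continue
        B.append((u,r+(col[r]-80)/(col[r]-col[r+1]) if col[r]>80 else r))
        k=next((i for i in range(140,95,-1) if col[i]<75 and col[i+1]>=75),None)
        if k: R.append((u,k+(75-col[k])/(col[k+1]-col[k])))
        if 188<u:
            j=r+1+int(np.argmin(col[r+1:r+3])); e=next((i for i in range(j,j+12) if col[i]<46<=col[i+1]),None)
            if e: F.append((u,e+(46-col[e])/(col[e+1]-col[e])))
    A=lambda d:np.degrees(np.arctan(d[1]/d[0])); res={}
    for k,s,z in(('blade',B,.012),('far',R,.012),('foot',F,.016)):
        P=onplane(c,s,z,'wrist');o,d=fitline(P);res[k]=(o,d*np.sign(d[0]));print(tag,k,o,'yaw %.2f'%A(d),len(s))
    o,d=res['blade'];q,dd=res['foot'];print('gap mm',[round(float((q+dd*s-o)@[d[1],-d[0]])*1e3,2) for s in(-.05,0,.05)])
for t in sys.argv[1:]: gap(t)
E
python3 - <<'E'
from h import *
a=np.radians(4.62);n=np.array([np.sin(a),-np.cos(a)])
p=robot.observe()['tool_pos'];robot.pause(.1);f0=robot.observe()['ft_force']
for i in range(3):
    g=robot.line_to([*(p[:2]-.0007*(i+1)*n),p[2]],vel=.004,guard=6);o=robot.observe()
    print(g,((o['tool_pos']-p)[:2]@-n)*1e3,f0,o['ft_force'],o['time'])
    robot.pause(.1);shot('r%d'%i)
    if g: break
E
ls pics/r*.png; python3 gap.py q2 q3 $(cd pics; ls r*.png|sed 's/.png//')
```

```text
False 0.3680787816508884 [ 1.4205 -3.2328 -1.0557] [ 0.5388 -4.6898 -2.3781] 32.7833
False 1.0583372810741005 [ 1.4205 -3.2328 -1.0557] [ 1.2994 -5.1346 -1.4183] 33.2583
False 1.8158488026648147 [ 1.4205 -3.2328 -1.0557] [ 0.6137 -4.8361 -1.8656] 33.7333
pics/r0.png
pics/r1.png
pics/r2.png
q2 blade [ 0.4931 -0.0062] yaw 4.70 159
q2 far [0.4711 0.022 ] yaw 4.62 159
q2 foot [ 0.5    -0.0126] yaw 4.77 123
gap mm [6.99, 6.93, 6.87]
q3 blade [ 0.4956 -0.0059] yaw 4.58 159
q3 far [0.4828 0.0232] yaw 4.64 159
q3 foot [ 0.4993 -0.0061] yaw 4.54 123
gap mm [0.47, 0.5, 0.53]
r0 blade [ 0.4879 -0.0063] yaw 4.52 159
r0 far [0.495  0.0245] yaw 4.56 159
r0 foot [ 0.5078 -0.0051] yaw 4.56 123
gap mm [0.41, 0.38, 0.34]
r1 blade [ 0.4936 -0.0052] yaw 4.43 159
r1 far [0.4825 0.0241] yaw 4.51 159
r1 foot [ 0.4947 -0.0055] yaw 4.48 123
gap mm [0.45, 0.4, 0.36]
r2 blade [ 0.4704 -0.0062] yaw 4.38 159
r2 far [0.4793 0.0247] yaw 4.48 159
r2 foot [ 0.4977 -0.0045] yaw 4.49 123
gap mm [0.5, 0.41, 0.32]
```

In r0–r2 the gap reading stays at the ~0.4 mm measurement bias, so the foot is touching the blade along its whole side. The slide turned the T-square by about 0.1°, so I'll release the stand, re-press the blade end, and check.

```bash
cat > ep2.py <<'E'
from h import *
robot.set_gripper(.085)
p=robot.observe()['tool_pos'];robot.line_to([p[0],p[1],.24],vel=.15)
a=np.radians(4.6);u=np.array([np.cos(a),np.sin(a)]);E=np.array([.4225,.0038]);S=E-.028*u
robot.line_to([*S,.24],vel=.25,rotation=[180,0,184.6]);robot.set_gripper(0)
robot.line_to([*S,.0772],vel=.2);robot.pause(.15)
for F,d in((14,.006),(18,.012)):
    g=robot.line_to([*(E+d*u),.0772],vel=.015,guard=F);o=robot.observe()
    print(g,(o['tool_pos'][:2]-E)@u*1e3,o['ft_force'],o['time']);robot.pause(.1)
robot.line_to([*S,.0772],vel=.1);robot.line_to([*S,.26],vel=.25);robot.set_gripper(.085)
robot.move_pose([.57,-.06,.26],[180,0,94.6]);robot.pause(.15);shot('j2');print(robot.observe()['time'])
im=load('j2')[0]
cv2.imwrite('pics/m7.png',np.hstack([cv2.resize(im,(400,300)),cv2.resize(im[20:185,140:360],(400,300),interpolation=cv2.INTER_CUBIC)]))
E
python3 ep2.py
```

```text
True -8.80653045422511 [ 0.4523  0.3717 -0.2501] 40.1833
True -8.467857245617035 [-0.3444  0.3484 -0.1406] 40.7667
44.475
```

View pics/m7.png

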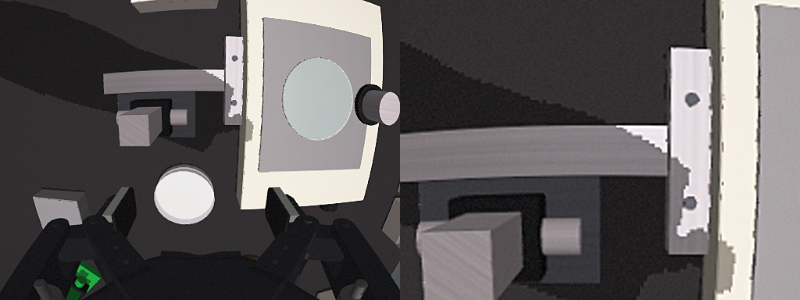

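The stand is upright with its foot along the blade, and the stock sits against the base with no visible gap. Final numeric check of both contacts.

```bash
cat > fin.py <<'E'
from h import *
im,c=load('j2');A=lambda d:round(float(np.degrees(np.arctan2(d[1],d[0]))),2)
K=lambda x,y:((x-400)*.55+140,20+y*.55)
res={}
for k,s,z in(('far',(K(420,132),K(600,125)),.012),('near',(K(430,179),K(595,176)),.012),('stock out',(K(714,60),K(710,240)),.022),('stock in',(K(672,60),K(668,110)),.022),('base top',(K(722,20),K(717,270)),.046),):
    P=onplane(c,s,z,'wrist')[:,:2]
    o,d,n,sd=edges(im,c,P[0],P[1],z,half=4); print(k,o,A(d),A([-d[1],d[0]]),n); res[k]=(o,d)
g=cv2.cvtColor(im,cv2.COLOR_BGR2GRAY)
for u in(155,180,205,230,248): print(u,g[110:126,u].tolist())
for v in(55,75,95,115,140,155): print(v,g[v,300:322].tolist())
u=np.array([np.cos(np.radians(4.6)),np.sin(np.radians(4.6))])
print('face proj: stock',res['stock out'][0]@u,'base',res['base top'][0]@u)
E
python3 fin.py
```

```text
far [0.5008 0.0261] 4.43 94.43 55
near [ 0.494  -0.0043] 4.92 94.92 53
stock out [0.6179 0.0298] -85.72 4.28 44
stock in [0.5927 0.0567] -85.16 4.84 60
base top [0.6198 0.0217] -85.45 4.55 53
155 [118, 117, 119, 117, 120, 119, 122, 120, 125, 58, 53, 55, 58, 55, 56, 57]
180 [116, 120, 123, 122, 124, 125, 128, 120, 37, 57, 61, 55, 57, 55, 58, 56]
205 [123, 125, 125, 126, 123, 129, 128, 34, 56, 57, 58, 58, 56, 56, 58, 61]
230 [124, 127, 127, 127, 127, 131, 86, 45, 58, 55, 56, 58, 57, 58, 57, 61]
248 [124, 125, 131, 125, 127, 133, 72, 51, 59, 62, 59, 60, 55, 61, 60, 61]
55 [224, 215, 215, 221, 218, 223, 225, 226, 224, 227, 149, 90, 82, 84, 82, 73, 157, 228, 244, 242, 239, 239]
75 [104, 103, 102, 89, 98, 236, 229, 226, 223, 228, 179, 91, 79, 85, 87, 77, 128, 236, 244, 242, 241, 240]
95 [223, 221, 220, 222, 222, 226, 226, 226, 224, 227, 177, 75, 76, 86, 82, 74, 161, 231, 245, 241, 240, 240]
115 [226, 222, 221, 222, 225, 227, 226, 226, 221, 230, 157, 85, 83, 87, 81, 86, 201, 236, 244, 241, 240, 240]
140 [223, 221, 222, 227, 229, 227, 225, 222, 222, 246, 64, 82, 86, 84, 84, 153, 239, 242, 241, 240, 240, 240]
155 [117, 117, 120, 124, 122, 121, 118, 118, 121, 106, 88, 89, 89, 85, 83, 144, 150, 154, 152, 156, 194, 194]
face proj: stock 0.6182631417273617 base 0.6195408787179564
```

The seam between foot and blade is tight all along. The push guard may have tripped on impact, though, since the force fell back to 0. I'll re-press the blade end in small steps and watch for a sustained reaction.

```bash
cat > ep3.py <<'E'
from h import *
a=np.radians(4.6);u=np.array([np.cos(a),np.sin(a)]);E=np.array([.4225,.0038]);S=E-.020*u
robot.move_pose([*S,.26],[180,0,184.6]);robot.set_gripper(0)
robot.line_to([*S,.0772],vel=.2);robot.pause(.1);f0=robot.observe()['ft_force']
robot.line_to([*(E-.0105*u),.0772],vel=.02)
for i in range(14):
    t=-.010+.0005*i
    robot.line_to([*(E+t*u),.0772],vel=.01,guard=35);robot.pause(.06);o=robot.observe()
    f=(o['ft_force']-f0)@[*u,0];print('%.2f %.2f %.1f'%(t*1e3,(o['tool_pos'][:2]-E)@u*1e3,f),o['time'])
    if f<-15: break
robot.line_to([*S,.0772],vel=.05);robot.line_to([*S,.24],vel=.25);robot.set_gripper(.085)
robot.move_pose([.5075,-.043,.24],[180,0,94.65]);robot.pause(.1);shot('k1');print(robot.observe()['time'])
E
python3 ep3.py
```

```text
-10.00 -10.04 0.1 48.7333
-9.50 -9.50 0.7 49.0417
-9.00 -8.98 0.4 49.35
-8.50 -8.82 -3.7 49.6583
-8.00 -8.68 -7.0 49.9667
-7.50 -8.54 -9.9 50.275
-7.00 -8.47 -11.7 50.5833
-6.50 -8.35 -15.7 50.8917
54.425
```

The force rises steadily to 15.7 N with only ~0.5 mm of travel, so the stock is solidly against the base. Last check: the seam between foot and blade.

Run:
```python
from h import *
im,c=load('k1');g=cv2.cvtColor(im,cv2.COLOR_BGR2GRAY)
a=np.radians(4.6);u=np.array([np.cos(a),np.sin(a)]);n=np.array([u[1],-u[0]])
B=[];F=[];T=[];R=[]
for x in np.arange(.43,.585,.002):
    p=np.array([.494,-.0043])+u*(x-.494)/u[0]
    uv=proj(c,[[*p,.012]],'wrist')[0];k=int(round(uv[0]));r=int(uv[1]);col=g[:,k].astype(float)
    i=next((j for j in range(r+6,r-10,-1) if col[j]>90),None)
    if i is None: continue
    B.append((k,i+(col[i]-80)/(col[i]-col[i+1])))
    t=next((j for j in range(r-15,r-50,-1) if col[j]<75),None)
    if t: R.append((k,t+(75-col[t])/(col[t+1]-col[t])))
    if .46<x<.553:
        e=next((j for j in range(i+1,i+8) if col[j]<46<=col[j+1]),None)
        if e: F.append((k,e+(46-col[e])/(col[e+1]-col[e])))
    if int(x*1000)%20==0: print(round(x,3),col[i-1:i+7].astype(int).tolist())
L={}
for nme,s,z in(('near',B,.012),('far',R,.012),('foot',F,.016)):
    o,d=fitline(onplane(c,s,z,'wrist'));d=d*np.sign(d[0]);L[nme]=(o,d);print(nme,o,np.degrees(np.arctan2(d[1],d[0])),len(s))
o,d=L['near'];q,e=L['foot'];print('gap',[round(float((q+e*s-o)@[d[1],-d[0]])*1e3,2) for s in(-.05,0,.05)])
```

```text
0.44 [123, 131, 48, 27, 25, 31, 32, 26]
0.46 [126, 103, 52, 53, 56, 56, 60, 63]
0.48 [125, 131, 83, 50, 57, 58, 58, 61]
0.5 [125, 130, 87, 48, 55, 59, 60, 61]
0.52 [135, 96, 47, 53, 57, 58, 55, 58]
0.54 [128, 111, 63, 49, 58, 59, 56, 57]
0.56 [229, 178, 20, 44, 49, 49, 49, 47]
0.58 [223, 95, 36, 50, 47, 50, 50, 50]
near [ 0.5199 -0.0024] 4.263587332753966 78
far [0.5166 0.0275] 4.477336354626292 78
foot [ 0.5166 -0.0034] 3.1213502521292495 4
gap [-0.28, 0.71, 1.71]
```

```bash
python3 -c "
from plant import robot
print(robot.job_done(),robot.observe()['time'])"
```

```text
the job is handed in; nothing more can be done
the job is handed in; nothing more can be done
```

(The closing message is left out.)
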